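# Load the plate warmer with the top petri dishes and switch it on

### The job

Get the plate warmer ready for the next batch: first turn its selector to off (the white bar) and leave it there while you work, put the slide box and the matchbox that were left on the warm deck into the steel tray, and then slide the top petri dish of every pile that is three high straight back, in its own lane, until it lies flat and wholly on the deck - slide it, do not lift or tip it, and leave the two dishes under it and the two-high piles as they stand. When everything is in place, turn the selector to the two-dot mark; do not disturb the pen and the tweezers.

Things in the scene. Friction and masses are not known exactly. Their poses are not given: they have to be found in the camera images.
- warmer: the fixed white bench plate warmer, 242 (x) x 480 (y) x 61 mm, origin on the bench under the mid-depth of its loading shelf; x points from shelf (robot's side) to deck behind, y left, z up. Shelf: x -50 to +49 mm, top 30 mm above the bench, carries the piles of petri dishes, centred at about x = 0. Grey control box at the right end (y -162 to -242, 56 mm high) carries the selector
- deck_centre (a point): middle of the warm deck's top, axes as the warmer's, at warmer x = 105, y = 40 mm. Deck: aluminium, flat, warmer x 49 to 192 mm, 53 mm above the bench, 23 mm above the shelf, a straight step between; only its back edge has a rim, 7 wide and 8 mm high. Shelf and deck run from warmer y -158 to +238 mm in four lanes 98 mm wide (thin black lines on the deck), centred at warmer y = 187 (lane 1), 89, -9, -107 mm (lane 4)
- selector (a joint): angle of the black selector knob, rad, growing clockwise seen from above: 0 = pointer at the white bar (off), 0.6 = one dot, 1.2 = two dots, 1.8 = three dots. A notch at each of the four; it pulls itself into the nearest one (up to about 0.1 N m between notches); end stops at -0.15 and 1.95
- selector_grip (a point): middle of the selector's grip bar, on the vertical turning axis, 73 mm above the bench. Bar 40 long, 11 wide, 20 mm high (underside 7, top 27 mm above the box top) over a round skirt 42 mm across. The point's x axis points along the bar to the pointer end (white line); at angle 0 it points 0.9 rad to the left of the warmer's x axis
- tray: an open shallow steel tray fixed on the bench at the left, 180 (x) x 230 (y) x 16 mm, walls and floor 4 mm, origin at the centre of its underside, floor 4 mm above the bench
- slide_case_centre (a point): centre of the dark slide box, a closed loose box 46 (x) x 107 (y) x 34 mm, 0.12 kg, left lying on the warm deck, long side about along the warmer's y
- match_case_centre (a point): centre of the closed matchbox, loose, 38 (x) x 53 (y) x 17 mm, 0.03 kg, left lying on the warm deck, long side roughly along the warmer's x
- pen: a white pen with a black cap, lying on the bench before the warmer, a bystander (135 mm long)
- forceps: steel tweezers lying on the bench before the warmer, a bystander (154 mm long)
- dish_top_1_centre (a point): centre of the petri dish that may lie on top of the pile in lane 1 (lane centre at warmer y = 187 mm): third dish up, closed, 86 mm across to the touch (91 with the rim that is only seen), 12 mm high, 0.045 kg; each dish adds 12 mm to a pile, so its underside is 1 mm above deck level. Not every lane has one
- dish_top_2_centre (a point): centre of the petri dish that may lie on top of the pile in lane 2 (lane centre at warmer y = 89 mm): third dish up, closed, 86 mm across to the touch (91 with the rim that is only seen), 12 mm high, 0.045 kg; each dish adds 12 mm to a pile, so its underside is 1 mm above deck level. Not every lane has one
- dish_top_3_centre (a point): centre of the petri dish that may lie on top of the pile in lane 3 (lane centre at warmer y = -9 mm): third dish up, closed, 86 mm across to the touch (91 with the rim that is only seen), 12 mm high, 0.045 kg; each dish adds 12 mm to a pile, so its underside is 1 mm above deck level. Not every lane has one
- dish_top_4_centre (a point): centre of the petri dish that may lie on top of the pile in lane 4 (lane centre at warmer y = -107 mm): third dish up, closed, 86 mm across to the touch (91 with the rim that is only seen), 12 mm high, 0.045 kg; each dish adds 12 mm to a pile, so its underside is 1 mm above deck level. Not every lane has one
- dish_low_1_centre (a point): centre of the lowest petri dish of the pile in lane 1, like the top dishes; it stays where it is
- dish_mid_1_centre (a point): centre of the second petri dish of the pile in lane 1, like the top dishes; it stays where it is
- dish_low_2_centre (a point): centre of the lowest petri dish of the pile in lane 2, like the top dishes; it stays where it is
- dish_mid_2_centre (a point): centre of the second petri dish of the pile in lane 2, like the top dishes; it stays where it is
- dish_low_3_centre (a point): centre of the lowest petri dish of the pile in lane 3, like the top dishes; it stays where it is
- dish_mid_3_centre (a point): centre of the second petri dish of the pile in lane 3, like the top dishes; it stays where it is
- dish_low_4_centre (a point): centre of the lowest petri dish of the pile in lane 4, like the top dishes; it stays where it is
- dish_mid_4_centre (a point): centre of the second petri dish of the pile in lane 4, like the top dishes; it stays where it is
Not all that is in view belongs to the job. There is more than one size of the part that bears match_case_centre; the job needs the larger.

How it is judged:
By the outcome, as a careful person would: the job done as asked, in the order asked, and still so for the second after the job is handed in, with the robot touching nothing.
Of dish_top_1, dish_top_2, dish_top_3, dish_top_4 only 2 to 4 are there at a start; the rules pass over those that are not, and their reading is None.
At some moment in a run one of slide_case, match_case may be knocked a few centimetres aside while the robot is not near it.
Once in a run the grip may slacken for a moment while it holds something.
It also fails if it takes over 208 s, if anything falls off the work surface, if the arm or the gripper's body presses on something with over 40 N, if the wrist force passes 120 N, or if a joint passes its speed limit or range.

### The arm

A 6-joint arm with a two-finger parallel gripper is mounted at the origin on a cart in front of the work surface, level with it; the furniture and walls round the work are solid. World frame = base frame: x ahead of the robot, y to its left, z up, the work surface at z = 0. Lengths are in mm, angles in rad, forces in N, time in s.
With the tool pointing down it reaches from about 400 to 925 mm from the base axis. Payload 12.5 kg.
Tool frame: the origin (TCP) lies at the centre of the arm's flange, where the gripper is bolted on; the fingertips stand 190 mm ahead of it and the grasp point (between the pads) lies 171 mm ahead of it; z points along the fingers, y is the line along which they close (so a half turn about z gives the same grasp; the last joint's range is limited). The gripper opens to 95 mm and grips with 3 to 60 N. Pads are 20 mm wide; open, the fingers measure 119 mm over their backs; the gripper's body (75 mm by 180 mm) begins 59 mm behind the grasp point.
Start: joints at [-1.335, 0.491, 1.559, -0, 1.092, -0.106], TCP at [209.509, -588.839, 404.761] pointing down, gripper open.
Joint ranges: [-3.1, 3.1], [-0.84, 2.19], [0.05, 2.79], [-1.13, 4.28], [0.06, 2.93], [-2.69, 2.69]. Speed limits (rad/s): [2.22, 2.22, 2.79, 3.14, 3.14, 3.14].

### API

Orientations are given as [roll, pitch, yaw] about the fixed x, y, z axes, in that order (R = Rz(yaw) Ry(pitch) Rx(roll)).
In Python, from cell import env, read_camera, search_frame, cut_out gives the robot as it stands. The module is installed in compiled form; this text tells all that it offers.
- The arm moves only by the tool move_arm, never from a script. Its argument "commands" is a list of rows, each a list of 3 entries, a list of its own where there are three numbers: the shift along the world's x, y, z normalised to -1 to 1, where 1 is 0.03 m, then the turn about the world's z normalised to -1 to 1, where 1 is 0.08 rad, then the opening, from -1 (shut) to 1 (fully open), so that 0 is half open. A call has 1 to 20 rows; each row shifts and turns the commanded pose from where the row before left it; what a row does not reach is not made up. A row lasts 1/12 s, in which the tool goes at most 41.7 mm and 7.16 degrees, less where a joint would pass 70% of its speed; a pose out of reach is approached as far as the arm can. A call with a number of a shift or a turn outside -1 to 1 is refused whole. A call with a gripper value outside its range is refused whole. The fingers move at their own pace and stop on an object; the grip force is fixed at half the most. Time passes only in rows, so rows that do not move let the fingers close. It gives the time, the measured TCP pose, the force, the opening and the grip force at its end, in the units of the state.
- env.state(): the state, without advancing time (a new reading comes with each control period).
- read_camera(name): name is "scene" or "top" or "wrist"; returns a dict with "image" (400x640x3 uint8, red, green, blue), "fx", "fy", "cx", "cy" (pixels), "rvec" (rotation vector, rad) and "tvec" (3), from world to camera coordinates, as OpenCV has them. Camera axes: x right, y down, z forward; pixel columns grow to the right and rows downward; lengths in mm; the calibration is good to about 2 mm. A picture is of the moment at which its call begins. There is no depth.
- env.job_done(): hands the job in; it is judged then, once.
Trained networks look in a picture, given as the dict that the camera call returned (one of the last four; its "shot" number tells which), for a name from the list of things; names that differ only in an ending like _2 or _b are one class to them, and where a whole thing is asked for, a point or a joint stands for the part that bears it (a point fixed in the world has none). Each returns a list of dicts, best first, with "confidence" (0 to 1); they miss things now and then, are a little off and sometimes report something else, mostly with a low value. They report only what shows in the picture. A call takes as long as a camera call. They do not tell look-alikes from the thing itself.
- search_frame(thing, picture): "at" ([column, row] in pixels, amid what is visible of it).
- cut_out(thing, picture): "region" (400x640 bool, what is visible of it) and "at" ([column, row] in pixels, amid what is visible of it).
The state is a dict: "t": time; "joints": joint angles; "qvel": joint speeds; "tau": joint torques, N m; "eef_pos": TCP position; "tcp_rot": TCP orientation; "ft_force": force on the tool from outside, world axes, zero at the start; "moment": the same for the moment, N m; "opening": opening from 0.0 (shut) to 1.0 (fully open); "grip_force": force on a finger pad.
Only numpy, scipy, OpenCV 4.12 (cv2) and the standard library are available. Lean on these libraries where they do the work, as an engineer would, in place of code of your own. Each camera call takes 0.05 s, during which the arm holds its last target. There are 200 camera calls.

## Working session

There is one attempt and no reset: what is moved stays moved. The work goes in short steps, Python scripts to look and compute and a tool call to move; the robot and the scene stay as the last step left them, time stands still between calls to the robot, and variables do not carry over. Pictures are saved under pics/ and viewed, at most 14 in all, crops included, and the job is handed in when it is done.

Besides the shell and the picture viewer there is one more tool, called after "Emit:" in YAML: its name, and indented under it one key for each argument. move_arm: Moves the arm, as the interface text tells. Its arguments: {"type":"object","properties":{"commands":{"type":"array","items":{"type":"array"}}},"required":["commands"]}

```bash
mkdir -p pics; cat > h.py <<'E'
import numpy as np,cv2
from cell import env,read_camera,search_frame,cut_out
def save(p,n,crop=None,s=1):
    im=p["image"][:,:,::-1]
    if crop: im=im[crop[1]:crop[3],crop[0]:crop[2]]
    cv2.imwrite("pics/"+n,cv2.resize(im,None,fx=s,fy=s,interpolation=cv2.INTER_CUBIC))
def ray(p,uv):
    R=cv2.Rodrigues(np.array(p["rvec"],float))[0];t=np.array(p["tvec"],float).ravel()
    d=R.T@np.array([(uv[0]-p["cx"])/p["fx"],(uv[1]-p["cy"])/p["fy"],1.]);return -R.T@t,d/np.linalg.norm(d)
def atz(p,uv,z):
    o,d=ray(p,uv);return o+d*(z-o[2])/d[2]
def tri(*pu):
    A=0;b=0
    for p,uv in pu:
        o,d=ray(p,uv);M=np.eye(3)-np.outer(d,d);A=A+M;b=b+M@o
    x=np.linalg.solve(A,b);return x,[float(np.linalg.norm(np.cross(x-ray(p,uv)[0],ray(p,uv)[1]))) for p,uv in pu]
def proj(p,X):
    return cv2.projectPoints(np.array(X,float).reshape(-1,3),np.array(p["rvec"],float),np.array(p["tvec"],float),np.array([[p["fx"],0,p["cx"]],[0,p["fy"],p["cy"]],[0,0,1.]]),None)[0].reshape(-1,2)
E
cat > a.py <<'E'
from h import *
np.set_printoptions(precision=1,suppress=True)
P={n:read_camera(n) for n in("scene","top","wrist")}
for n,p in P.items():
    save(p,f"{n}0.png",s=1.25); print(n,ray(p,(320,200)),p["fx"])
for th in("warmer","tray","selector_grip","slide_case_centre","match_case_centre","dish_top_1_centre","pen","forceps"):
    for n in("scene","top"):
        print(th,n,[(np.round(r["at"],1).tolist(),round(r["confidence"],2)) for r in search_frame(th,P[n])])
print(env.state())
E
python3 a.py
```

```text
scene (array([-121.7, -354.8,  410.1]), array([ 0.8,  0.5, -0.4])) 386.97025297743335
top (array([ 346.7,   58.7, 1039.1]), array([ 0.2,  0. , -1. ])) 402.5235784136098
wrist (array([ 273. , -564.9,  384.9]), array([-0.2, -0.1, -1. ])) 293.00926324527387
warmer scene [([437.6, 243.6], 0.97), ([327.3, 210.9], 0.55)]
warmer top [([378.0, 148.0], 0.66)]
tray scene [([260.8, 210.6], 0.36)]
tray top [([211.0, 214.4], 0.59)]
selector_grip scene [([467.5, 245.2], 0.78)]
selector_grip top [([446.1, 168.2], 0.46)]
slide_case_centre scene [([344.3, 189.1], 0.63)]
slide_case_centre top [([319.5, 130.9], 0.87)]
match_case_centre scene [([404.7, 210.0], 0.74), ([317.5, 262.1], 0.74)]
match_case_centre top [([378.6, 132.2], 0.53), ([348.8, 228.4], 0.5)]
dish_top_1_centre scene [([293.0, 201.4], 0.73)]
dish_top_1_centre top []
pen scene [([255.3, 249.1], 0.71), ([328.0, 211.2], 0.17)]
pen top [([289.9, 241.8], 0.65)]
forceps scene [([363.0, 301.5], 0.76)]
forceps top []
{'t': 0.95, 'joints': array([-1.3,  0.5,  1.6,  0. ,  1.1, -0.1]), 'qvel': array([-0.,  0., -0.,  0.,  0., -0.]), 'tau': array([ -0. , -61.2, -25.8,   0.1,   0. ,  -0. ]), 'eef_pos': array([ 209.5, -588.8,  404.8]), 'tcp_rot': array([3.1, 0. , 0.3]), 'ft_force': array([-0.7,  0. ,  0.1]), 'moment': array([0. , 0.1, 0. ]), 'grip_force': 0.0, 'opening': 1.0022699683635001}
```

View pics/scene0.png

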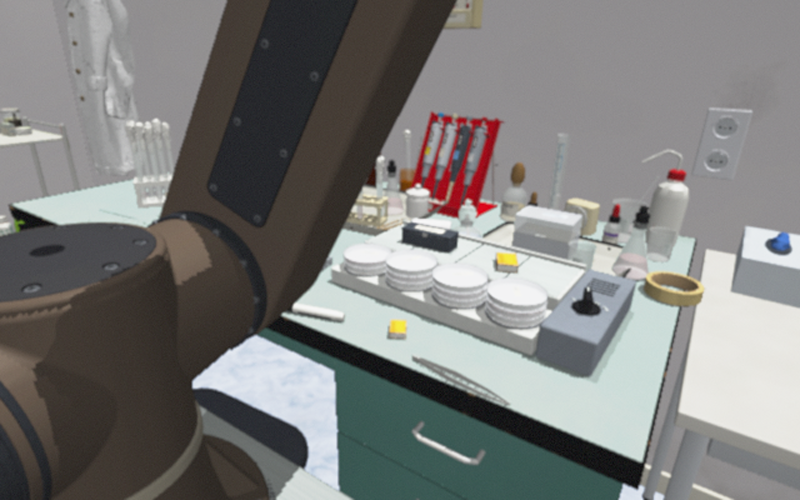

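View pics/top0.png

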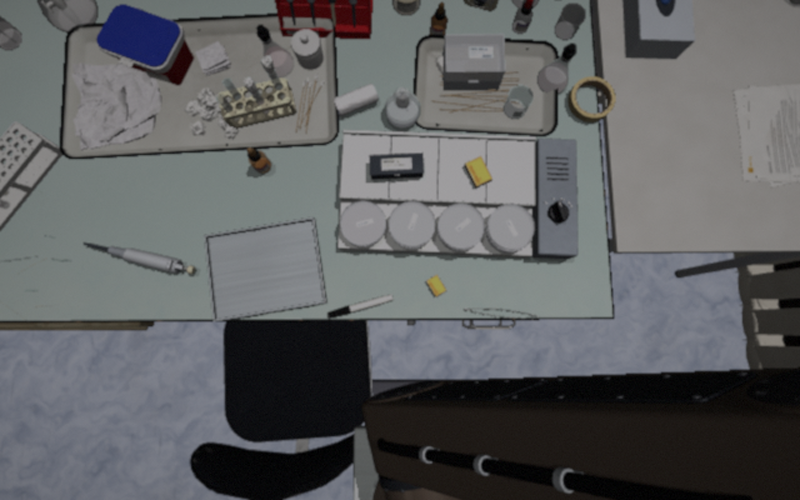

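```bash
cat > b.py <<'E'
from h import *
np.set_printoptions(precision=1,suppress=True)
T=read_camera("top");S=read_camera("scene")
save(T,"topc.png",(260,100,480,260),3.6)
for n,uv,z in [("boxBL",(538,140),56),("boxBR",(577,140),56),("boxFR",(577,256),56),("boxFL",(538,255),56),("shelfFL",(337,249),30),("deckBL",(343,133),61),("knob",(558,211),83),("slide",(397,166),87),("match",(478,171),70),("d1",(362,225),64),("d2",(411,226),64),("d3",(460,227),64),("d4",(510,228),64),("trayBL",(206,236),16),("trayBR",(315,220),16),("trayFR",(326,303),16),("trayFL",(217,317),16),("penL",(330,315),5),("penR",(392,297),5),("small",(437,286),10),("twL",(464,310),5),("twR",(536,318),5)]:
    print(n,atz(T,np.array(uv)/1.25,z))
print("tri slide",tri((S,(344.3,189.1)),(T,(319.5,130.9))),"match",tri((S,(404.7,210)),(T,(378.6,132.2))),"sel",tri((S,(467.5,245.2)),(T,(446.1,168.2))))
E
python3 b.py
```

```text
boxBL [ 722.3 -220.    56. ]
boxBR [ 721.7 -299.7   56. ]
boxFR [ 482.1 -284.3   56. ]
boxFL [ 484.6 -207.8   56. ]
shelfFL [503. 192.  30.]
deckBL [738.6 179.3  61. ]
knob [ 566.8 -243.7   83. ]
slide [658.9  68.8  87. ]
match [652.8 -93.   70. ]
d1 [545.5 138.8  64. ]
d2 [542.8  41.9  64. ]
d3 [540.2 -54.8  64. ]
d4 [ 537.5 -153.3   64. ]
trayBL [534.2 465.8  16. ]
trayBR [566.5 240.6  16. ]
trayFR [394.9 214.4  16. ]
trayFL [368.1 433.7  16. ]
penL [371.1 207.4   5. ]
penR [406.8  81.1   5. ]
small [428.4 -11.   10. ]
twL [379.6 -65.4   5. ]
twR [ 362.7 -211.     5. ]
tri slide (array([666.5,  67.3,  72.1]), [3.727386457855338, 3.7273864578553373]) match (array([670. , -85.9,  53.8]), [0.33385193290999304, 0.3338519329099634]) sel (array([ 573. , -248.5,   59.4]), [2.0586382201100535, 2.0586382201101654])
```

View pics/topc.png

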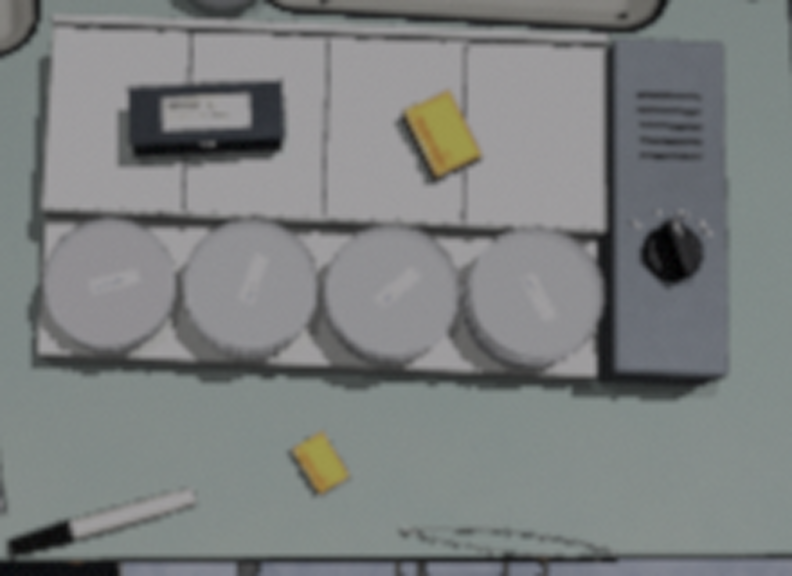

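Emit:
move_arm:
  commands:
    - [[0.6,0.9,0.03],-0.2,1]
    - [[0.6,0.9,0.03],-0.2,1]
    - [[0.6,0.9,0.03],-0.2,1]
    - [[0.6,0.9,0.03],-0.2,1]
    - [[0.6,0.9,0.03],-0.2,1]
    - [[0.6,0.9,0.03],-0.2,1]
    - [[0.6,0.9,0.03],-0.2,1]
    - [[0.6,0.9,0.03],-0.2,1]
    - [[0.6,0.9,0.03],-0.2,1]
    - [[0.6,0.9,0.03],-0.2,1]
    - [[0.6,0.9,0.03],-0.2,1]
    - [[0.6,0.9,0.03],-0.2,1]
    - [[0.6,0.9,0.03],-0.2,1]
    - [[0.6,0.9,0.03],-0.2,1]
    - [[0.6,0.9,0.03],-0.2,1]
    - [[0.6,0.9,0.03],-0.2,1]
    - [[0,0,0],0,1]
    - [[0,0,0],0,1]

```text
t: 2.55
eef_pos: [498.0, -155.6, 419.2]
tcp_rot: [3.141, -0.0, 0.089]
ft_force: [-0.6, -0.4, -0.6]
opening: 1.002
grip_force: 0.0
```

```bash
cat > c.py <<'E'
from h import *
np.set_printoptions(precision=3,suppress=True)
W=read_camera("wrist");save(W,"w1.png",s=1.25)
print(env.state()["eef_pos"],env.state()["tcp_rot"],env.state()["joints"],ray(W,(320,200)))
for th in("selector_grip","slide_case_centre","match_case_centre","dish_top_1_centre","dish_mid_1_centre"):
    print(th,[(np.round(r["at"],1).tolist(),round(r["confidence"],2)) for r in search_frame(th,W)])
E
python3 c.py
```

```text
[ 497.548 -156.53   419.112] [3.141 0.    0.087] [-0.431  0.328  1.791 -0.     1.022  1.052] (array([ 565.18 , -148.523,  399.833]), array([-0.236, -0.014, -0.972]))
selector_grip [([18.9, 178.6], 0.59), ([412.3, 132.8], 0.57)]
slide_case_centre [([113.6, 15.8], 0.95), ([125.4, 236.2], 0.37)]
match_case_centre [([211.4, 221.3], 0.84), ([272.1, 35.8], 0.79)]
dish_top_1_centre []
dish_mid_1_centre [([63.8, 116.8], 0.94)]
```

View pics/w1.png

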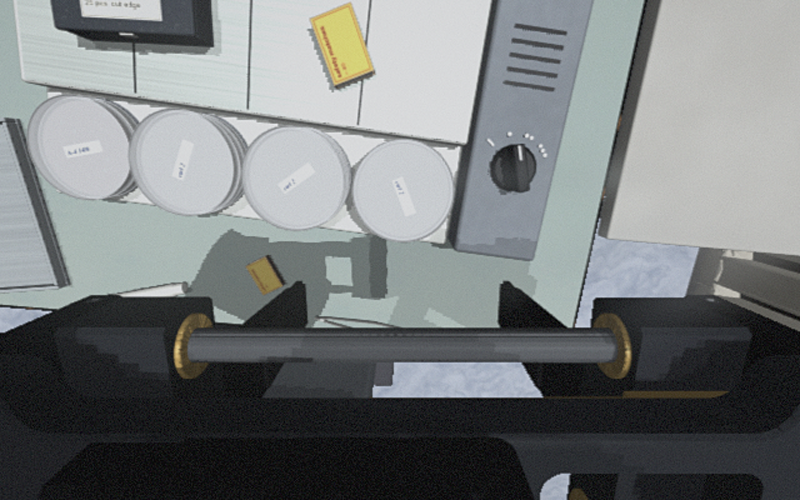

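```bash
cat > d.py <<'E'
from h import *
np.set_printoptions(precision=1,suppress=True)
W=read_camera("wrist");T=read_camera("top")
a=W["image"][95:165,380:450,::-1];a=cv2.resize(a,None,fx=8,fy=8,interpolation=cv2.INTER_CUBIC)
cv2.imwrite("pics/knob.png",a)
L=[((83,150),(115,282)),((182,164),(254,278)),((297,179),(400,287)),((403,196),(540,298))]
for w,t in L: print(tri((W,np.array(w)/1.25),(T,np.array([260,100])+np.array(t)/3.6)))
# match corners, knob
print("match",tri((W,(342/1.25,44/1.25)),(T,(260+441/3.6,100+135/3.6))))
for n,uv in [("bar",(490,142)),("1",(509,133)),("2",(529,136)),("3",(543,152)),("skirt",(514,168)),("boxFL",(455,249)),("boxFR",(530,260)),("stepR",(470,145)),("stepL",(22,80))]:
    print(n,atz(W,np.array(uv)/1.25,56 if n[:4]!="step" else 53))
E
python3 d.py
```

```text
(array([549.6, 133. ,  62.2]), [0.38620396691005826, 0.38620396690980274])
(array([547.1,  37.1,  78.8]), [1.7442239363377385, 1.7442239363376264])
(array([541.6, -61.1,  77.9]), [0.4911565356092573, 0.49115653560919087])
(array([ 534.1, -154.4,   78.5]), [0.6980392922717416, 0.6980392922717978])
match (array([652.2, -93.6,  67. ]), [0.20331714961608013, 0.2033171496160527])
bar [ 587.1 -227.8   56. ]
1 [ 596.2 -243.7   56. ]
2 [ 595.2 -261.9   56. ]
3 [ 582.6 -276.9   56. ]
skirt [ 566.4 -253.    56. ]
boxFL [ 486.1 -208.4   56. ]
boxFR [ 481.4 -282.4   56. ]
stepR [ 583.2 -210.8   53. ]
stepL [604.1 186.2  53. ]
```

View pics/knob.png

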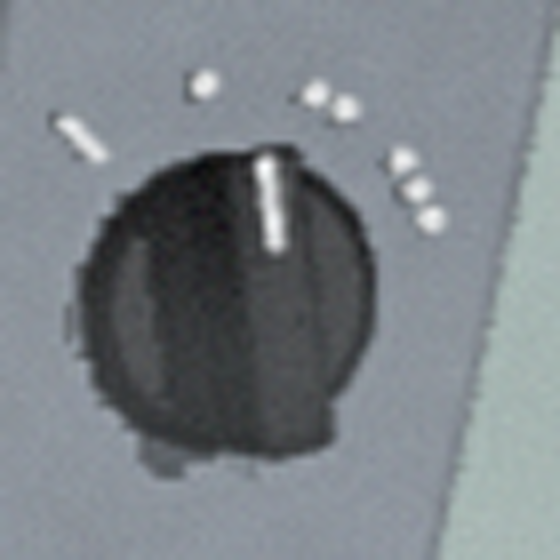

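Emit:
move_arm:
  commands:
    - [[0.46,-0.63,-0.4],0.4,-0.2]
    - [[0.46,-0.63,-0.4],0.4,-0.2]
    - [[0.46,-0.63,-0.4],0.4,-0.2]
    - [[0.46,-0.63,-0.4],0.4,-0.2]
    - [[0.46,-0.63,-0.4],0.4,-0.2]
    - [[0,0,0],0,-0.2]
    - [[0,0,0],0,-0.2]

```text
t: 3.53
eef_pos: [566.4, -252.3, 358.0]
tcp_rot: [-3.14, 0.001, 0.244]
ft_force: [-0.3, -0.3, -0.4]
opening: 0.564
grip_force: 0.0
```

```bash
cat > e.py <<'E'
from h import *
np.set_printoptions(precision=2,suppress=True)
W=read_camera("wrist");s=env.state();print(s["eef_pos"],s["tcp_rot"])
im=W["image"].copy()
g=[(566.5,-251.3,z) for z in(56,83)]+[tuple(s["eef_pos"][:2])+(83,)]+[(566.5+19*np.cos(.25),-251.3+19*np.sin(.25),83),(566.5-19*np.cos(.25),-251.3-19*np.sin(.25),83)]
for q in proj(W,g): cv2.circle(im,tuple(np.round(q).astype(int)),2,(255,0,0),-1)
print(proj(W,g))
save({"image":im},"w2.png",s=1.25)
E
python3 e.py
```

```text
[ 566.18 -251.57  358.85] [-3.14  0.    0.24]
[[322.74 198.23]
 [322.76 205.17]
 [322.97 205.58]
 [322.66 184.44]
 [322.86 225.19]]
```

View pics/w2.png

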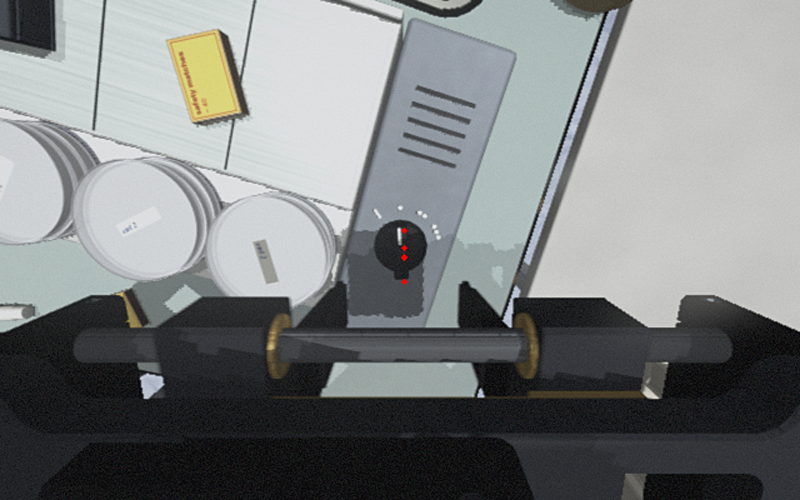

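Emit:
move_arm:
  commands:
    - [[0.035,0.07,-0.57],0.05,-0.2]
    - [[0,0,-0.57],0,-0.2]
    - [[0,0,-0.57],0,-0.2]
    - [[0,0,-0.57],0,-0.2]
    - [[0,0,-0.57],0,-0.2]
    - [[0,0,-0.57],0,-0.2]
    - [[0,0,0],0,-0.2]
    - [[0,0,0],0,-0.2]
    - [[0,0,0],0,-1]
    - [[0,0,0],0,-1]
    - [[0,0,0],0,-1]
    - [[0,0,0],0,-1]
    - [[0,0,0],0,-1]
    - [[0,0,0],0,-1]
    - [[0,0,0],0,-1]

```text
t: 4.83
eef_pos: [567.6, -249.7, 257.2]
tcp_rot: [3.14, -0.001, 0.25]
ft_force: [-1.9, -4.4, 6.4]
opening: 0.113
grip_force: 30.0
```

Emit:
move_arm:
  commands:
    - [[0,0,0],0.75,-1]
    - [[0,0,0],0.75,-1]
    - [[0,0,0],0.75,-1]
    - [[0,0,0],0.75,-1]
    - [[0,0,0],0.75,-1]
    - [[0,0,0],0.75,-1]
    - [[0,0,0],0.75,-1]
    - [[0,0,0],0.75,-1]
    - [[0,0,0],0.75,-1]
    - [[0,0,0],0.75,-1]
    - [[0,0,0],0,-1]
    - [[0,0,0],0,-1]
    - [[0,0,0],0,-1]

```text
t: 5.92
eef_pos: [567.8, -250.3, 257.2]
tcp_rot: [3.138, 0.0, 0.85]
ft_force: [0.1, -9.1, 3.1]
opening: 0.119
grip_force: 30.0
```

Release and rise, rotating back to yaw ≈ 0.05 and moving left.

Emit:
move_arm:
  commands:
    - [[0,0,0],0,-0.4]
    - [[0,0,0],0,-0.3]
    - [[0,0,0],0,-0.3]
    - [[0,0,0],0,-0.3]
    - [[0,0,0.5],0,-0.3]
    - [[0,0,0.5],0,-0.3]
    - [[0,0,1],0,-0.3]
    - [[0,0,1],0,1]
    - [[0,0,1],0,1]
    - [[-0.5,0.5,1],-1,1]
    - [[-0.5,0.5,0.5],-1,1]
    - [[-0.5,0.5,0],-1,1]
    - [[-0.5,0.5,0],-1,1]
    - [[0,0.5,0],-1,1]
    - [[0,0.5,0],-1,1]
    - [[0,0.5,0],-1,1]
    - [[0,0.5,0],-1,1]
    - [[0,0.5,0],-1,1]
    - [[0,0.5,0],-1,1]
    - [[0,0,0],-0.5,1]

```text
t: 7.58
eef_pos: [507.3, -97.1, 421.5]
tcp_rot: [-3.141, 0.001, 0.007]
ft_force: [0.7, 0.4, 0.8]
opening: 1.002
grip_force: 0.0
```

```bash
cat > f.py <<'E'
from h import *
np.set_printoptions(precision=2,suppress=True)
W=read_camera("wrist");s=env.state();print(s["eef_pos"],s["tcp_rot"])
save(W,"w3.png",s=1.25)
T=read_camera("top")
for th in("slide_case_centre","match_case_centre"):
  for p in(W,T):
    for r in cut_out(th,p)[:2]:
        c=cv2.minAreaRect(np.argwhere(r["region"])[:,::-1].astype(np.float32))
        print(th,r["confidence"],np.array(r["at"]),[atz(p,r["at"],z)[:2] for z in (87,70)],"rect",c[0],c[1], [atz(p,q,87 if th[0]=="s" else 70)[:2] for q in cv2.boxPoints(c)])
E
python3 f.py
```

```text
[507.43 -97.94 421.57] [-3.14  0.    0.01]
slide_case_centre 0.66 [154.5  36.4] [array([660.07,  68.07]), array([664.67,  76.9 ])] rect (152.7144012451172, 36.28835678100586) (56.73887634277344, 123.9150390625) [array([682.16, 126.85]), array([686.82,   8.46]), array([637.28,  10.5 ]), array([632.21, 134.08])]
slide_case_centre 0.88 [316.9 130.8] [array([664.01,  70.47]), array([669.68,  70.68])] rect (317.3167724609375, 132.15159606933594) (19.35901641845703, 43.141597747802734) [array([683.19, 123.78]), array([687.69,  17.19]), array([638.07,  15.57]), array([633.62, 121.28])]
slide_case_centre 0.46 [328.9 175.5] [array([551.26,  41.93]), array([554.92,  41.63])] rect (329.7500305175781, 178.25001525878906) (36.769554138183594, 36.06244659423828) [array([545.5 , 102.11]), array([608.62,  39.94]), array([543.44, -22.18]), array([481.71,  39.93])]
match_case_centre 0.97 [319.3  50.2] [array([648.97, -92.08]), array([652.98, -91.89])] rect (318.3365783691406, 51.22926330566406) (58.10940170288086, 37.5755500793457) [array([669.02, -61.  ]), array([683.54, -95.68]), array([ 634.5 , -12
[... 159 characters left out ...]
53125) (28.844409942626953, 20.801258087158203) [array([459.45,  -0.24]), array([474.01, -21.59]), array([443.89, -39.57]), array([428.7 , -17.96])]
match_case_centre 0.82 [378.2 132.1] [array([659.57, -80.34]), array([665.15, -82.83])] rect (382.1000671386719, 136.20001220703125) (21.913463592529297, 16.099689483642578) [array([670.78, -62.45]), array([689.38, -99.12]), array([ 638.13, -121.88]), array([619.85, -85.46])]
match_case_centre 0.58 [347.3 228. ] [array([424.19,  -0.4 ]), array([425.57,  -1.46])] rect (348.70001220703125, 227.4000244140625) (14.758047103881836, 10.733125686645508) [array([437.23,  14.49]), array([448.7 ,  -8.85]), array([416.8 , -24.12]), array([405.45,  -0.88])]
```

View pics/w3.png

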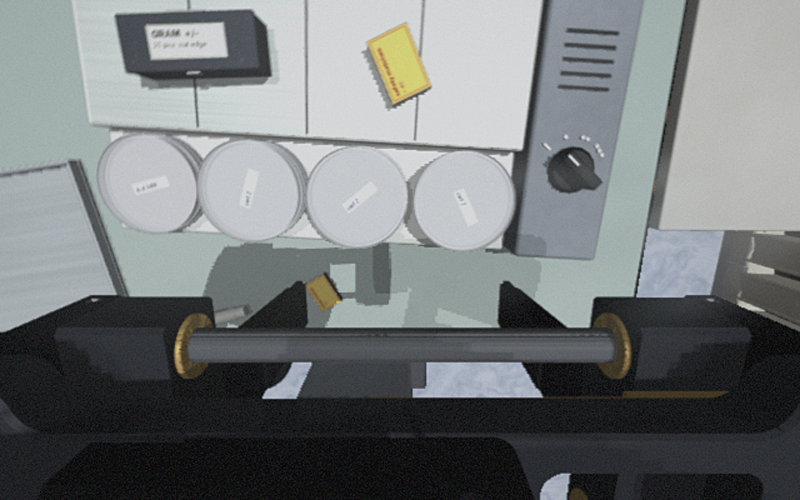

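Emit:
move_arm:
  commands:
    - [[0.25,0.28,-0.1],0.98,0.5]
    - [[0.25,0.28,-0.1],0.98,0.5]
    - [[0.25,0.28,-0.1],0.98,0.5]
    - [[0.25,0.28,-0.1],0.98,0.5]
    - [[0.25,0.28,-0.1],0.98,0.5]
    - [[0.25,0.28,-0.1],0.98,0.5]
    - [[0.25,0.28,-0.1],0.98,0.5]
    - [[0.25,0.28,-0.1],0.98,0.5]
    - [[0.25,0.28,-0.1],0.98,0.5]
    - [[0.25,0.28,-0.1],0.98,0.5]
    - [[0.25,0.28,-0.1],0.98,0.5]
    - [[0.25,0.28,-0.1],0.98,0.5]
    - [[0.25,0.28,-0.1],0.98,0.5]
    - [[0.25,0.28,-0.1],0.98,0.5]
    - [[0.25,0.28,-0.1],0.98,0.5]
    - [[0.25,0.28,-0.1],0.98,0.5]
    - [[0.25,0.28,-0.1],0.98,0.5]
    - [[0.25,0.28,-0.1],0.98,0.5]
    - [[0.25,0.28,-0.1],0.98,0.5]
    - [[0.25,0.28,-0.1],0.98,0.5]

```text
t: 9.55
eef_pos: [658.0, 68.7, 361.2]
tcp_rot: [-3.141, -0.0, 1.582]
ft_force: [-0.9, -0.5, 0.6]
opening: 0.745
grip_force: 0.0
```

```bash
cat > g.py <<'E'
from h import *
import sys
np.set_printoptions(precision=2,suppress=True)
th,z,name=sys.argv[1],float(sys.argv[2]),sys.argv[3]
W=read_camera("wrist");s=env.state();print(s["eef_pos"],s["tcp_rot"],s["opening"],s["grip_force"])
im=W["image"].copy()
for r in cut_out(th,W)[:2]:
    c=cv2.minAreaRect(np.argwhere(r["region"])[:,::-1].astype(np.float32))
    b=cv2.boxPoints(c);print(r["confidence"],r["at"],atz(W,c[0],z)[:2],[atz(W,q,z)[:2] for q in b])
    cv2.drawContours(im,[np.int32(b)],0,(255,0,0),1)
q=proj(W,[(*s["eef_pos"][:2],z)])[0];print(q);cv2.circle(im,tuple(np.int32(q)),3,(0,255,0),-1)
save({"image":im},name,s=1.25)
E
python3 g.py slide_case_centre 87 w4.png
```

```text
[658.79  69.86 360.49] [-3.14 -0.    1.59] 0.751850886044705 0.0
0.56 [330.2, 199.0] [662.64  76.73] [array([639.07, 126.54]), array([681.99, 128.1 ]), array([688.61,  21.84]), array([641.25,  19.98])]
[323.74 207.09]
```

View pics/w4.png

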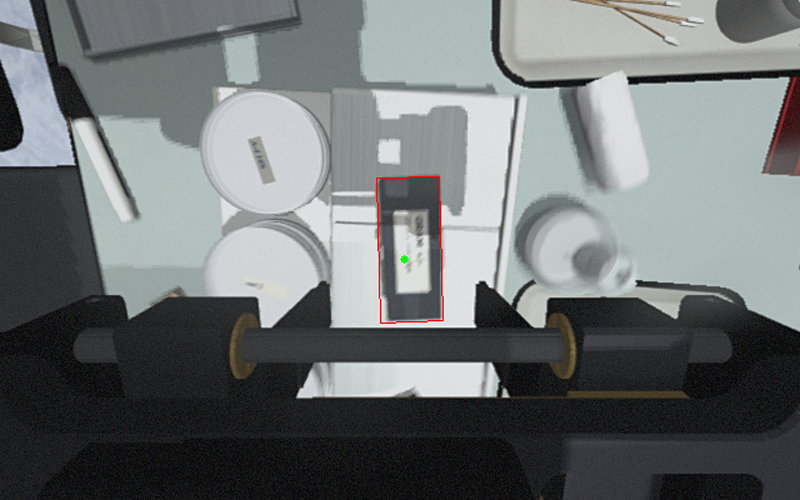

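Emit:
move_arm:
  commands:
    - [[0.06,0.07,-0.74],0.1,0.5]
    - [[0.06,0.07,-0.74],0,0.5]
    - [[0,0,-0.74],0,0.5]
    - [[0,0,-0.74],0,0.5]
    - [[0,0,-0.74],0,0.5]
    - [[0,0,0],0,0.5]
    - [[0,0,0],0,0.5]
    - [[0,0,0],0,-1]
    - [[0,0,0],0,-1]
    - [[0,0,0],0,-1]
    - [[0,0,0],0,-1]
    - [[0,0,0],0,-1]
    - [[0,0,0],0,-1]
    - [[0,0,0],0,-1]

```text
t: 10.82
eef_pos: [661.3, 73.0, 251.4]
tcp_rot: [3.14, 0.0, 1.586]
ft_force: [0.3, -0.4, 7.1]
opening: 0.433
grip_force: 29.9
```

Emit:
move_arm:
  commands:
    - [[0,0,0.5],0,-1]
    - [[0,0,0.7],0,-1]
    - [[0,0,0.7],0,-1]
    - [[0,0,0.7],0,-1]
    - [[0,0,0],0,-1]

```text
t: 11.23
eef_pos: [661.5, 73.1, 332.4]
tcp_rot: [3.136, 0.0, 1.586]
ft_force: [0.1, 0.7, -0.6]
opening: 0.435
grip_force: 29.9
```

```bash
python3 g.py slide_case_centre 165 w5.png
```

```text
[661.21  73.   330.17] [3.14 0.   1.59] 0.43889416063801534 29.924408197402954
0.62 [322.2, 220.7] [661.6   85.92] [array([638.64, 128.38]), array([680.68, 130.28]), array([688.09,  36.91]), array([639.54,  34.63])]
[321.06 259.56]
```

View pics/w5.png

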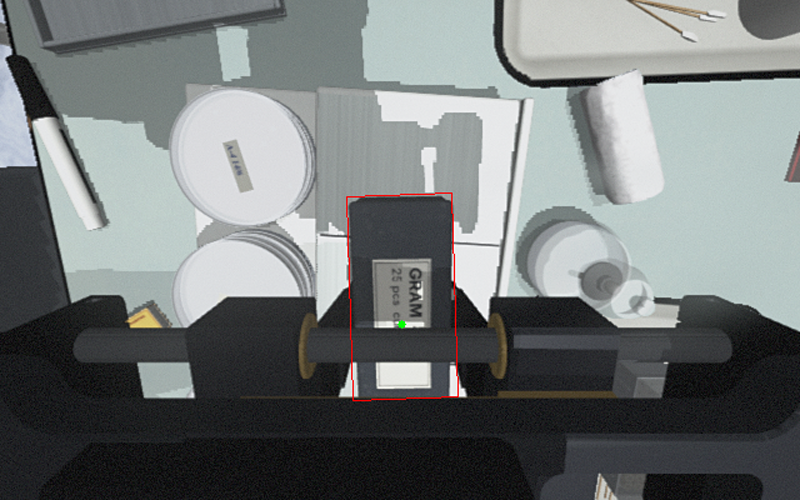

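Emit:
move_arm:
  commands:
    - [[-0.47,0.83,0],0.15,-1]
    - [[-0.47,0.83,0],0.15,-1]
    - [[-0.47,0.83,0],0.15,-1]
    - [[-0.47,0.83,0],0.15,-1]
    - [[-0.47,0.83,0],0.15,-1]
    - [[-0.47,0.83,0],0.15,-1]
    - [[-0.47,0.83,0],0.15,-1]
    - [[-0.47,0.83,0],0.15,-1]
    - [[-0.47,0.83,0],0.15,-1]
    - [[-0.47,0.83,0],0.15,-1]
    - [[-0.47,0.83,0],0.15,-1]
    - [[-0.47,0.83,0],0.15,-1]
    - [[0,0,-0.8],0,-1]
    - [[0,0,-0.8],0,-1]
    - [[0,0,0],0,-1]
    - [[0,0,0],0,-1]

```text
t: 12.67
eef_pos: [491.7, 371.6, 278.7]
tcp_rot: [-3.138, 0.002, 1.73]
ft_force: [0.9, 0.4, -0.3]
opening: 0.437
grip_force: 29.9
```

```bash
cat > k.py <<'E'
from h import *
np.set_printoptions(precision=1,suppress=True)
T=read_camera("top");S=read_camera("scene");s=env.state();print(s["eef_pos"],s["tcp_rot"],s["opening"],s["grip_force"])
W=read_camera("wrist")
a=cv2.resize(T["image"][130:290,140:360],(440,320));b=cv2.resize(W["image"],(480,300))
im=np.zeros((320,780,3),np.uint8);im[:,:330]=cv2.resize(T["image"][160:270,150:263],(330,320));im[:300,330:]=cv2.resize(W["image"],(450,300))
cv2.imwrite("pics/k1.png",im[:,:,::-1])
E
python3 k.py
```

```text
[492.3 371.6 280.9] [ 3.1 -0.   1.7] 0.4337234284215915 29.9242901802063
```

View pics/k1.png

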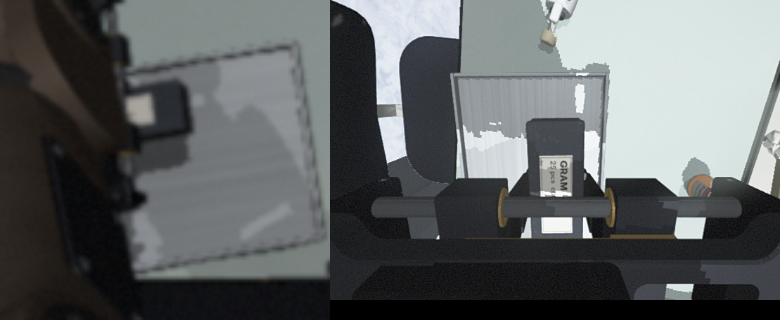

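Emit:
move_arm:
  commands:
    - [[0,0,-0.6],0,-1]
    - [[0,0,-0.6],0,-1]
    - [[0,0,-0.6],0,-1]
    - [[0,0,-0.4],0,-1]
    - [[0,0,-0.2],0,-1]
    - [[0,0,0],0,-1]
    - [[0,0,0],0,-1]

```text
t: 13.4
eef_pos: [492.2, 371.8, 209.2]
tcp_rot: [3.141, -0.0, 1.73]
ft_force: [0.0, 0.5, -0.7]
opening: 0.433
grip_force: 29.9
```

Emit:
move_arm:
  commands:
    - [[0,0,-0.1],0,-1]
    - [[0,0,-0.1],0,-1]
    - [[0,0,0],0,-1]
    - [[0,0,0],0,-1]

```text
t: 13.73
eef_pos: [492.0, 371.8, 202.7]
tcp_rot: [3.141, -0.0, 1.73]
ft_force: [-0.2, 0.4, -1.4]
opening: 0.442
grip_force: 3.0
```

Emit:
move_arm:
  commands:
    - [[0,0,0],0,0.1]
    - [[0,0,0],0,0.2]
    - [[0,0,0],0,0.2]
    - [[0,0,0],0,0.2]
    - [[0,0,0],0,0.2]
    - [[0,0,0.6],0,0.2]
    - [[0,0,0.8],0,0.2]
    - [[0,0,1],0,0.2]
    - [[0,0,1],0,0.2]
    - [[0,0,1],0,0.2]
    - [[0,0,0.7],0,0.2]

```text
t: 14.65
eef_pos: [491.9, 371.8, 358.4]
tcp_rot: [3.139, -0.001, 1.73]
ft_force: [0.6, -0.5, 0.4]
opening: 0.599
grip_force: 0.0
```

Emit:
move_arm:
  commands:
    - [[0.33,-0.97,0],-1,0.3]
    - [[0.33,-0.97,0],-1,0.3]
    - [[0.33,-0.97,0],-1,0.3]
    - [[0.33,-0.97,0],-1,0.3]
    - [[0.33,-0.97,0],-1,0.3]
    - [[0.33,-0.97,0],-1,0.3]
    - [[0.33,-0.97,0],-1,0.3]
    - [[0.33,-0.97,0],-1,0.3]
    - [[0.33,-0.97,0],-1,0.3]
    - [[0.33,-0.97,0],-1,0.3]
    - [[0.33,-0.97,0],-1,0.3]
    - [[0.33,-0.97,0],-1,0.3]
    - [[0.33,-0.97,0],-1,0.3]
    - [[0.33,-0.97,0],-1,0.3]
    - [[0.33,-0.97,0],-1,0.3]
    - [[0.33,-0.97,0],-1,0.3]
    - [[0,0,0],0,0.3]
    - [[0,0,0],0,0.3]

```text
t: 16.15
eef_pos: [650.4, -95.2, 355.1]
tcp_rot: [-3.141, 0.0, 0.448]
ft_force: [-1.0, 0.4, 0.2]
opening: 0.653
grip_force: 0.0
```

```bash
python3 g.py match_case_centre 70 w6.png; python3 - <<'E'
from h import *
T=read_camera("top")
r=cut_out("slide_case_centre",T)
print([(x["confidence"],np.round(x["at"]),np.round(atz(T,x["at"],38))) for x in r])
im=np.zeros((500,800,3),np.uint8);im[:]=0
im[:,:]=cv2.resize(cv2.imread("pics/w6.png"),(800,500));im[300:500,:250]=cv2.resize(T["image"][170:260,160:272,::-1],(250,200))
cv2.imwrite("pics/w6.png",im)
E
```

```text
[650.15 -93.97 355.27] [-3.14  0.    0.45] 0.6517887977268106 0.0
0.8 [321.4, 196.7] [653.92 -89.86] [array([620.53, -84.42]), array([670.92, -62.53]), array([685.72, -95.04]), array([ 636.05, -118.57])]
[322.3  203.07]
[]
```

View pics/w6.png

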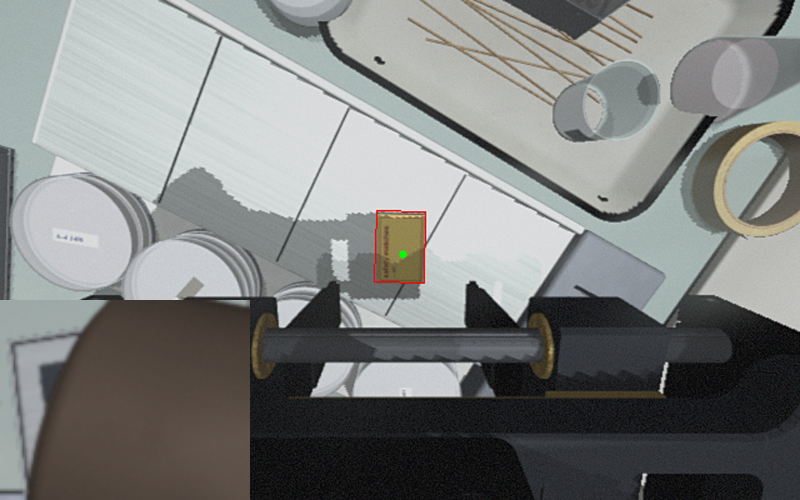

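Emit:
move_arm:
  commands:
    - [[0.06,0.06,-0.6],-0.2,0.3]
    - [[0.05,0.06,-0.6],0,0.3]
    - [[0,0,-0.6],0,0.3]
    - [[0,0,-0.6],0,0.3]
    - [[0,0,-0.6],0,0.3]
    - [[0,0,-0.6],0,0.3]
    - [[0,0,0],0,0.3]
    - [[0,0,0],0,0.3]
    - [[0,0,0],0,-1]
    - [[0,0,0],0,-1]
    - [[0,0,0],0,-1]
    - [[0,0,0],0,-1]
    - [[0,0,0],0,-1]
    - [[0,0,0],0,-1]
    - [[0,0,0],0,-1]
    - [[0,0,0],0,-1]

```text
t: 17.68
eef_pos: [653.7, -90.3, 248.3]
tcp_rot: [3.141, -0.001, 0.434]
ft_force: [-1.5, 1.5, 6.7]
opening: 0.389
grip_force: 30.0
```

Emit:
move_arm:
  commands:
    - [[0,0,0.5],0,-1]
    - [[0,0,0.7],0,-1]
    - [[0,0,0.7],0,-1]
    - [[0,0,0.7],0,-1]
    - [[0,0,0.7],0,-1]
    - [[0,0,0],0,-1]

```text
t: 18.18
eef_pos: [654.0, -90.4, 350.7]
tcp_rot: [3.138, -0.005, 0.434]
ft_force: [-0.2, -0.2, 0.3]
opening: 0.389
grip_force: 30.0
```

Emit:
move_arm:
  commands:
    - [[-0.5,0.87,0],-0.25,-1]
    - [[-0.5,0.87,0],-0.25,-1]
    - [[-0.5,0.87,0],-0.25,-1]
    - [[-0.5,0.87,0],-0.25,-1]
    - [[-0.5,0.87,0],-0.25,-1]
    - [[-0.5,0.87,0],-0.25,-1]
    - [[-0.5,0.87,0],-0.25,-1]
    - [[-0.5,0.87,0],-0.25,-1]
    - [[-0.5,0.87,0],-0.25,-1]
    - [[-0.5,0.87,0],-0.25,-1]
    - [[-0.5,0.87,0],-0.25,-1]
    - [[-0.5,0.87,0],-0.25,-1]
    - [[-0.5,0.87,0],-0.25,-1]
    - [[-0.5,0.87,0],-0.25,-1]
    - [[0,0,-0.8],0,-1]
    - [[0,0,-0.8],0,-1]
    - [[0,0,-0.8],0,-1]
    - [[0,0,0],0,-1]
    - [[0,0,0],0,-1]

```text
t: 19.77
eef_pos: [443.6, 275.1, 273.8]
tcp_rot: [3.141, 0.003, 0.154]
ft_force: [0.9, 0.4, 0.3]
opening: 0.39
grip_force: 30.0
```

```bash
python3 g.py slide_case_centre 38 w7.png
```

```text
[443.87 275.16 274.82] [3.14 0.   0.15] 0.389363562585719 29.99984711408615
0.79 [202.0, 134.4] [492.19 371.9 ] [array([503.96, 427.8 ]), array([524.03, 319.92]), array([479.83, 313.23]), array([458.49, 426.92])]
0.53 [635.9, 146.2] [531.98  60.23] [array([552.92,  72.74]), array([553.9 ,  66.45]), array([509.88,  47.02]), array([508.85,  53.65])]
[323.27 217.61]
```

View pics/w7.png

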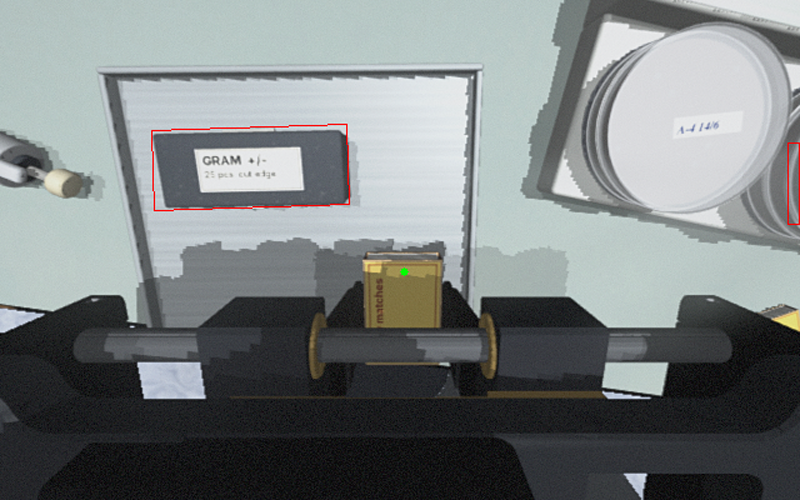

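Emit:
move_arm:
  commands:
    - [[-0.04,0.27,-0.6],0,-1]
    - [[0,0,-0.6],0,-1]
    - [[0,0,-0.6],0,-1]
    - [[0,0,-0.4],0,-1]
    - [[0,0,-0.25],0,-1]
    - [[0,0,0],0,-1]
    - [[0,0,0],0,-1]

```text
t: 20.45
eef_pos: [442.8, 283.3, 201.9]
tcp_rot: [-3.141, -0.001, 0.154]
ft_force: [-0.2, 0.1, 0.3]
opening: 0.392
grip_force: 30.0
```

Emit:
move_arm:
  commands:
    - [[0,0,0],0,-0.1]
    - [[0,0,0],0,-0.1]
    - [[0,0,0],0,-0.1]
    - [[0,0,0],0,-0.1]
    - [[0,0,0],0,-0.1]
    - [[0,0,0.4],0,-0.1]
    - [[0,0,0.8],0,-0.1]
    - [[0,0,1],0,-0.1]
    - [[0,0,1],0,-0.1]
    - [[0,0,1],0,-0.1]
    - [[0,0,0.8],0,-0.1]

```text
t: 21.37
eef_pos: [442.3, 283.2, 353.4]
tcp_rot: [-3.141, -0.001, 0.154]
ft_force: [0.1, 0.4, 0.2]
opening: 0.45
grip_force: 0.0
```

Emit:
move_arm:
  commands:
    - [[0.1,-0.95,0],-0.17,-0.1]
    - [[0.1,-0.95,0],-0.17,-0.1]
    - [[0.1,-0.95,0],-0.17,-0.1]
    - [[0.1,-0.95,0],-0.17,-0.1]
    - [[0.1,-0.95,0],-0.17,-0.1]
    - [[0.1,-0.95,0],-0.17,-0.1]
    - [[0.1,-0.95,0],-0.17,-0.1]
    - [[0.1,-0.95,0],-0.17,-0.1]
    - [[0.1,-0.95,0],-0.17,-0.1]
    - [[0.1,-0.95,0],-0.17,-0.1]
    - [[0.1,-0.95,0],-0.17,-0.1]
    - [[0.1,-0.95,0],-0.17,-0.1]
    - [[0,-0.8,0],-0.17,-0.1]
    - [[0,-0.8,0],-0.17,-0.1]
    - [[0,-0.8,0],-0.17,-0.1]
    - [[0,0,0],0,-0.1]
    - [[0,0,0],0,-0.1]

```text
t: 22.78
eef_pos: [478.3, -131.5, 351.0]
tcp_rot: [-3.142, 0.0, -0.052]
ft_force: [-0.5, 0.5, 0.1]
opening: 0.447
grip_force: 0.0
```

```bash
cat > m.py <<'E'
from h import *
np.set_printoptions(precision=1,suppress=True)
W=read_camera("wrist");T=read_camera("top");s=env.state();print(s["eef_pos"],s["tcp_rot"],s["opening"])
im=W["image"].copy()
yaw=-.052;R=np.array([[np.cos(yaw),-np.sin(yaw)],[np.sin(yaw),np.cos(yaw)]]);O=np.array([541,-48.])
for c in (187,89,-9,-107):
    ctr=O+R@[0,c]; print(c,ctr)
    for z,col in((66,(255,0,0)),(54,(0,0,255))):
        a=np.linspace(0,6.28,60);P=[(ctr[0]+45.5*np.cos(t),ctr[1]+45.5*np.sin(t),z) for t in a]
        q=np.int32(np.round(proj(W,P)*4)); 
        cv2.polylines(im,[q.reshape(-1,1,2)],True,col,1,cv2.LINE_AA,2)
# deck lines / outline
for a,b in [((49,-158),(49,238)),((49,40),(185,40)),((49,-60),(185,-60)),((185,-158),(185,238)),((49,138),(185,138))]:
    q=np.int32(proj(W,[(*(O+R@a),53),(*(O+R@b),53)]));cv2.line(im,tuple(q[0]),tuple(q[1]),(0,255,0),1)
save({"image":im},"w8.png",s=1.25)
for th,p,z in(("match_case_centre",T,21),("slide_case_centre",T,38)): print(th,[(r["confidence"],np.array(r["at"]),atz(p,r["at"],z)) for r in search_frame(th,p)])
E
python3 m.py
```

```text
[ 478.3 -130.2  351.1] [-3.1  0.  -0.1] 0.4513057005125121
187 [550.7 138.7]
89 [545.6  40.9]
-9 [540.5 -57. ]
-107 [ 535.4 -154.9]
match_case_centre [(0.55, array([347.3, 227.6]), array([430.6,  -4.5,  21. ]))]
slide_case_centre [(0.93, array([200. , 200.8]), array([498.8, 366.3,  38. ]))]
```

View pics/w8.png

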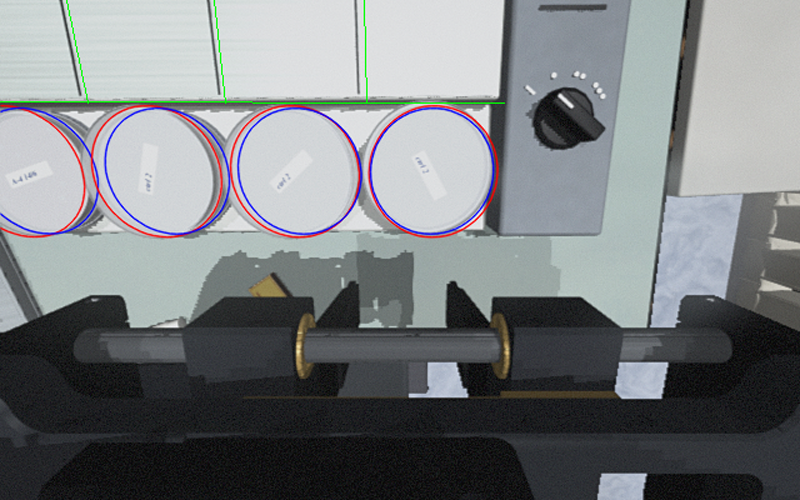

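```bash
cat > n.py <<'E'
from h import *
from scipy.ndimage import map_coordinates as mc
np.set_printoptions(precision=1,suppress=True)
yaw=-.052;R=np.array([[np.cos(yaw),-np.sin(yaw)],[np.sin(yaw),np.cos(yaw)]]);O=np.array([541,-44.])
def fit(p,c0,z,r,arc):
    g=cv2.GaussianBlur(cv2.cvtColor(p["image"],cv2.COLOR_RGB2GRAY).astype(np.float32),(0,0),1)
    best=None;t=np.linspace(*arc,80)
    for dx in np.arange(-10,10.1,1):
        for dy in np.arange(-10,10.1,1):
            v=[]
            for rr in(r-2,r+2):
                q=proj(p,np.c_[c0[0]+dx+rr*np.cos(t),c0[1]+dy+rr*np.sin(t),0*t+z]);v.append(mc(g,[q[:,1],q[:,0]],order=1))
            sc=np.mean(np.clip(np.abs(v[0]-v[1]),0,40))
            if best is None or sc>best[0]: best=(sc,c0[0]+dx,c0[1]+dy)
    return np.array(best)
def lines(p):
    g=cv2.GaussianBlur(cv2.cvtColor(p["image"],cv2.COLOR_RGB2GRAY).astype(np.float32),(0,0),.7)
    out=[]
    for c in(138,40,-58):
        x=np.arange(60,110,2.);best=(1e9,)
        for d in np.arange(-12,12.1,.5):
            for ya in(-.03,-.02,-.01,0,.01,.02):
                P=np.array([O+R@[a,c+d+ya*(a-85)] for a in x]);q=proj(p,np.c_[P,0*x+53]);s=mc(g,[q[:,1],q[:,0]],order=1).mean()
                if s<best[0]: best=(s,d,ya)
        out.append(best)
    return out
if __name__=="__main__":
    W=read_camera("wrist");T=read_camera("top")
    for i,c in((1,187),(2,89),(3,-9),(4,-107)):
        c0=O+R@[0,c]
        for z in(66,54): print(i,z,"W",fit(W,c0,z,45.5,(-3.14,3.14)),"T",fit(T,c0,z,45.5,(-3.14,3.14)))
    print("lines W",lines(W),"T",lines(T))
E
python3 n.py
```

```text
1 66 W [ 18.5 549.7 137.7] T [ 19.5 548.7 137.7]
1 54 W [ 20.4 551.7 146.7] T [ 20.  552.7 138.7]
2 66 W [ 32.5 546.6  47.9] T [ 18.7 546.6  40.9]
2 54 W [ 28.1 545.6  51.9] T [ 18.8 549.6  40.9]
3 66 W [ 25.9 542.5 -53. ] T [ 18.4 541.5 -56. ]
3 54 W [ 22.8 540.5 -49. ] T [ 18.2 544.5 -57. ]
4 66 W [  36.5  538.4 -152.9] T [   8.5  545.4 -142.9]
4 54 W [  33.8  538.4 -151.9] T [   8.1  545.4 -142.9]
lines W [(np.float32(97.21039), np.float64(1.0), 0.01), (np.float32(119.40018), np.float64(0.0), 0), (np.float32(137.20319), np.float64(0.0), 0.01)] T [(np.float32(151.30968), np.float64(-3.5), 0.02), (np.float32(152.63037), np.float64(-4.0), 0.02), (np.float32(151.52754), np.float64(-4.0), -0.02)]
```

```bash
cat > o.py <<'E'
from n import *
S=read_camera("scene")
g=cv2.GaussianBlur(cv2.cvtColor(S["image"],cv2.COLOR_RGB2GRAY).astype(np.float32),(0,0),.7)
O=np.array([541,-46.]);im=S["image"].copy()
for i,c in((1,187),(2,89),(3,-9),(4,-107)):
    c0=O+R@[3,c]
    z=np.arange(36,86,3);sc=[]
    o=ray(S,(320,200))[0];th=np.arctan2(c0[1]-o[1],c0[0]-o[0]);t=np.linspace(th-1.2,th+1.2,60)
    for zz in z:
        b=0
        for d in(-2,0,2):
            v=[]
            for rr in(42.5,48.5):
                q=proj(S,np.c_[c0[0]+(rr+d)*np.cos(t),c0[1]+(rr+d)*np.sin(t),0*t+zz]);v.append(mc(g,[q[:,1],q[:,0]],order=1))
            b=max(b,np.mean(np.clip(v[0]-v[1],-40,40)))
        sc.append(b)
    print(i,dict(zip(z.tolist(),np.round(sc,1).tolist())))
    for zz,col in((66,(255,0,0)),(54,(0,0,255))):
        t=np.linspace(0,6.28,60);q=np.int32(proj(S,np.c_[c0[0]+45.5*np.cos(t),c0[1]+45.5*np.sin(t),0*t+zz])*4)
        cv2.polylines(im,[q.reshape(-1,1,2)],True,col,1,cv2.LINE_AA,2)
a=S["image"][185:270,255:445];b=im[185:270,255:445]
cv2.imwrite("pics/s2.png",cv2.resize(np.vstack([a,b]),None,fx=3.5,fy=3.5,interpolation=cv2.INTER_CUBIC)[:,:,::-1])
E
python3 o.py
```

```text
1 {36: 1.2000000476837158, 39: 1.7999999523162842, 42: 3.0, 45: 4.900000095367432, 48: 6.300000190734863, 51: 6.300000190734863, 54: 6.5, 57: 6.099999904632568, 60: 4.400000095367432, 63: 1.2999999523162842, 66: 0.30000001192092896, 69: 0.8999999761581421, 72: 3.5999999046325684, 75: 6.900000095367432, 78: 8.199999809265137, 81: 6.199999809265137, 84: 3.799999952316284}
2 {36: 0.0, 39: 0.0, 42: 0.0, 45: 0.0, 48: 1.9, 51: 3.2, 54: 5.3, 57: 7.2, 60: 7.0, 63: 5.8, 66: 3.6, 69: 3.1, 72: 2.0, 75: 0.0, 78: 0.0, 81: 0.0, 84: 0.0}
3 {36: 0.0, 39: 0.0, 42: 0.0, 45: 0.9, 48: 3.3, 51: 5.4, 54: 7.0, 57: 8.6, 60: 8.3, 63: 6.6, 66: 4.0, 69: 4.7, 72: 3.1, 75: 1.3, 78: 0.0, 81: 0.0, 84: 0.1}
4 {36: 0.0, 39: 0.0, 42: 0.5, 45: 1.8, 48: 3.6, 51: 5.0, 54: 5.5, 57: 7.2, 60: 9.3, 63: 7.9, 66: 5.5, 69: 5.9, 72: 4.6, 75: 0.3, 78: 0.0, 81: 0.0, 84: 0.0}
```

View pics/s2.png

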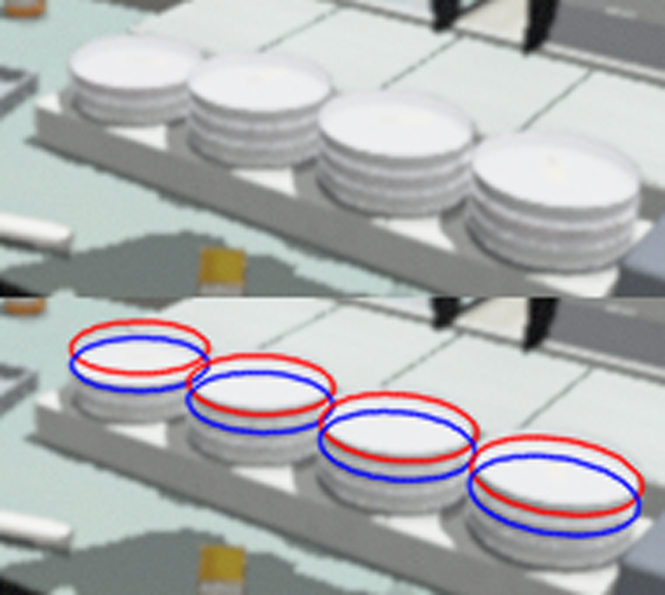

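Emit:
move_arm:
  commands:
    - [[-0.19,-0.32,0],0,-0.1]
    - [[-0.19,-0.32,0],0,-0.1]
    - [[0,0,-0.67],0,-0.1]
    - [[0,0,-0.67],0,-0.1]
    - [[0,0,-0.67],0,-0.1]
    - [[0,0,-0.67],0,-0.1]
    - [[0,0,-0.67],0,-0.1]
    - [[0,0,0],0,-0.1]
    - [[0,0,0],0,-0.1]

```text
t: 23.88
eef_pos: [466.7, -150.6, 250.3]
tcp_rot: [-3.141, 0.002, -0.051]
ft_force: [-0.8, -0.1, 0.6]
opening: 0.451
grip_force: 0.0
```

Emit:
move_arm:
  commands:
    - [[0.2,-0.01,0],0,-0.1]
    - [[0.2,-0.01,0],0,-0.1]
    - [[0.2,-0.01,0],0,-0.1]
    - [[0.2,-0.01,0],0,-0.1]
    - [[0.2,-0.01,0],0,-0.1]
    - [[0.2,-0.01,0],0,-0.1]
    - [[0.2,-0.01,0],0,-0.1]
    - [[0.2,-0.01,0],0,-0.1]
    - [[0.2,-0.01,0],0,-0.1]
    - [[0.2,-0.01,0],0,-0.1]
    - [[0.2,-0.01,0],0,-0.1]
    - [[0.2,-0.01,0],0,-0.1]
    - [[0.2,-0.01,0],0,-0.1]
    - [[0.2,-0.01,0],0,-0.1]
    - [[0.2,-0.01,0],0,-0.1]
    - [[0.2,-0.01,0],0,-0.1]
    - [[0.2,-0.01,0],0,-0.1]
    - [[0.2,-0.01,0],0,-0.1]
    - [[0.1,-0.005,0],0,-0.1]
    - [[0,0,0],0,-0.1]

```text
t: 25.55
eef_pos: [578.6, -155.5, 250.5]
tcp_rot: [3.141, -0.0, -0.05]
ft_force: [-0.7, 0.1, 0.5]
opening: 0.453
grip_force: 0.0
```

```bash
cat > q.py <<'E'
from n import *
import sys
c=float(sys.argv[1]);wx=float(sys.argv[2])
W=read_camera("wrist");T=read_camera("top");s=env.state();print(s["eef_pos"],s["tcp_rot"],s["ft_force"])
O=np.array([542.5,-45.])
def loc(b): return R.T@(b[1:]-O)
print("top dish expected",O+R@[wx,c])
for n,p in(("W",W),("T",T)):
  r=[x for x in search_frame("dish_top_1_centre",p)+search_frame("dish_mid_1_centre",p)]
  print(n,[(np.round(x["at"]),round(x["confidence"],2),R.T@(atz(p,x["at"],65)[:2]-O)) for x in r])
  for w,z in((wx,65),(0,54)):
    b=fit(p,O+R@[w,c],z,45.5,(-3.14,3.14));print(n,w,z,b,"local",loc(b))
E
python3 q.py -107 104
```

```text
[ 578.  -155.5  250.5] [ 3.1  0.  -0.1] [-0.  -0.1 -1. ]
top dish expected [ 640.8 -157.3]
W []
W 104.0 65 [  20.   630.8 -157.3] local [  94.  -107.5]
W 0 54 [  14.9  538.9 -142.9] local [  1.5 -97.9]
T []
T 104.0 65 [   6.5  632.8 -161.3] local [  96.2 -111.4]
T 0 54 [   2.1  533.9 -161.9] local [  -2.5 -117.1]
```

Emit:
move_arm:
  commands:
    - [[0.2,-0.01,0],0,-0.1]
    - [[0.2,-0.01,0],0,-0.1]
    - [[0.2,-0.01,0],0,-0.1]
    - [[0.1,-0.005,0],0,-0.1]
    - [[0,0,0],0,-0.1]
    - [[0,0,0],0,-0.1]
    - [[-0.3,0.015,0],0,-0.1]
    - [[-0.2,0.01,0.2],0,-0.1]
    - [[-0.2,0.01,0.6],0,-0.1]
    - [[-0.5,0,0.8],0,-0.1]
    - [[-0.7,0,0.8],0,-0.1]
    - [[-0.7,0,0.8],0,-0.1]
    - [[0,0,0],0,-0.1]
    - [[0,0,0],0,-0.1]

```text
t: 27.02
eef_pos: [519.9, -155.4, 348.3]
tcp_rot: [3.14, -0.003, -0.051]
ft_force: [-0.2, -0.5, 0.2]
opening: 0.45
grip_force: 0.0
```

```bash
sed -i 's/arange(-10,10.1,1)/arange(-14,14.1,1)/g' n.py; python3 q.py -107 108
```

```text
[ 520.9 -155.5  346.4] [ 3.1 -0.  -0.1] [ 0.   0.9 -0. ]
top dish expected [ 644.8 -157.5]
W [(array([ 20., 186.]), 0.96, array([ -0.7, 165.8]))]
W 108.0 65 [  28.8  647.8 -159.5] local [ 111.1 -108.8]
W 0 54 [  30.5  537.9 -150.9] local [   0.9 -105.9]
T [(array([291., 178.]), 0.58, array([ -0.8, 180.7]))]
T 108.0 65 [  17.7  651.8 -161.5] local [ 115.2 -110.6]
T 0 54 [  14.8  550.9 -142.9] local [ 13.5 -97.3]
```

Emit:
move_arm:
  commands:
    - [[-0.41,0.87,0],0,-0.1]
    - [[-0.41,0.87,0],0,-0.1]
    - [[-0.41,0.87,0],0,-0.1]
    - [[-0.41,0.87,0],0,-0.1]
    - [[0,0,-0.64],0,-0.1]
    - [[0,0,-0.64],0,-0.1]
    - [[0,0,-0.64],0,-0.1]
    - [[0,0,-0.64],0,-0.1]
    - [[0,0,-0.64],0,-0.1]
    - [[0,0,0],0,-0.1]
    - [[0,0,0],0,-0.1]

```text
t: 28.23
eef_pos: [472.0, -51.0, 249.8]
tcp_rot: [-3.141, 0.003, -0.05]
ft_force: [-0.4, -0.1, 0.4]
opening: 0.449
grip_force: 0.0
```

Emit:
move_arm:
  commands:
    - [[0.2,-0.01,0],0,-0.1]
    - [[0.2,-0.01,0],0,-0.1]
    - [[0.2,-0.01,0],0,-0.1]
    - [[0.2,-0.01,0],0,-0.1]
    - [[0.2,-0.01,0],0,-0.1]
    - [[0.2,-0.01,0],0,-0.1]
    - [[0.2,-0.01,0],0,-0.1]
    - [[0.2,-0.01,0],0,-0.1]
    - [[0.2,-0.01,0],0,-0.1]
    - [[0.2,-0.01,0],0,-0.1]
    - [[0.2,-0.01,0],0,-0.1]
    - [[0.2,-0.01,0],0,-0.1]
    - [[0.2,-0.01,0],0,-0.1]
    - [[0.2,-0.01,0],0,-0.1]
    - [[0.2,-0.01,0],0,-0.1]
    - [[0.2,-0.01,0],0,-0.1]
    - [[0.2,-0.01,0],0,-0.1]
    - [[0.2,-0.01,0],0,-0.1]
    - [[0.2,-0.01,0],0,-0.1]
    - [[0.2,-0.01,0],0,-0.1]

```text
t: 29.9
eef_pos: [592.5, -57.1, 250.6]
tcp_rot: [3.141, -0.0, -0.05]
ft_force: [-0.5, 0.8, 0.5]
opening: 0.45
grip_force: 0.1
```

Emit:
move_arm:
  commands:
    - [[0.2,-0.01,0],0,-0.1]
    - [[0.2,-0.01,0],0,-0.1]
    - [[0,0,0],0,-0.1]
    - [[0,0,0],0,-0.1]
    - [[-0.3,0.015,0],0,-0.1]
    - [[-0.2,0.01,0.2],0,-0.1]
    - [[-0.2,0.01,0.6],0,-0.1]
    - [[-0.5,0,0.8],0,-0.1]
    - [[-0.7,0,0.8],0,-0.1]
    - [[-0.7,0,0.8],0,-0.1]
    - [[0,0,0],0,-0.1]
    - [[0,0,0],0,-0.1]

```text
t: 30.9
eef_pos: [524.7, -56.5, 348.2]
tcp_rot: [3.141, -0.003, -0.051]
ft_force: [-0.9, 0.1, -0.6]
opening: 0.449
grip_force: 0.0
```

```bash
python3 q.py -9 108
```

```text
[525.8 -56.6 346.4] [ 3.1 -0.  -0.1] [ 0.1 -0.3 -1.5]
top dish expected [649.9 -59.6]
W [(array([112., 184.]), 0.98, array([  1.5, 180.8])), (array([271.,  90.]), 0.56, array([82.3, 31.6]))]
W 108.0 65 [ 28.8 647.9 -58.6] local [106.   -8.1]
W 0 54 [ 29.6 542.  -53. ] local [-0.1 -8. ]
T [(array([292., 177.]), 0.62, array([  0.4, 176.8]))]
T 108.0 65 [  9.7 649.9 -54.6] local [107.7  -4. ]
T 0 54 [  5.1 531.  -48. ] local [-11.3  -3.6]
```

Emit:
move_arm:
  commands:
    - [[-0.41,0.865,0],0,-0.1]
    - [[-0.41,0.865,0],0,-0.1]
    - [[-0.41,0.865,0],0,-0.1]
    - [[-0.41,0.865,0],0,-0.1]
    - [[0,0,-0.64],0,-0.1]
    - [[0,0,-0.64],0,-0.1]
    - [[0,0,-0.64],0,-0.1]
    - [[0,0,-0.64],0,-0.1]
    - [[0,0,-0.64],0,-0.1]
    - [[0,0,0],0,-0.1]
    - [[0,0,0],0,-0.1]

```text
t: 32.12
eef_pos: [476.8, 47.2, 249.8]
tcp_rot: [3.141, 0.003, -0.05]
ft_force: [-0.4, -0.5, 0.7]
opening: 0.446
grip_force: 0.0
```

Emit:
move_arm:
  commands:
    - [[0.2,-0.01,0],0,-0.1]
    - [[0.2,-0.01,0],0,-0.1]
    - [[0.2,-0.01,0],0,-0.1]
    - [[0.2,-0.01,0],0,-0.1]
    - [[0.2,-0.01,0],0,-0.1]
    - [[0.2,-0.01,0],0,-0.1]
    - [[0.2,-0.01,0],0,-0.1]
    - [[0.2,-0.01,0],0,-0.1]
    - [[0.2,-0.01,0],0,-0.1]
    - [[0.2,-0.01,0],0,-0.1]
    - [[0.2,-0.01,0],0,-0.1]
    - [[0.2,-0.01,0],0,-0.1]
    - [[0.2,-0.01,0],0,-0.1]
    - [[0.2,-0.01,0],0,-0.1]
    - [[0.2,-0.01,0],0,-0.1]
    - [[0.2,-0.01,0],0,-0.1]
    - [[0.2,-0.01,0],0,-0.1]
    - [[0.2,-0.01,0],0,-0.1]
    - [[0.2,-0.01,0],0,-0.1]
    - [[0.2,-0.01,0],0,-0.1]

```text
t: 33.78
eef_pos: [597.2, 41.1, 250.5]
tcp_rot: [3.142, 0.0, -0.05]
ft_force: [-0.7, -0.3, 0.4]
opening: 0.45
grip_force: 0.2
```

Emit:
move_arm:
  commands:
    - [[0.2,-0.01,0],0,-0.1]
    - [[0.2,-0.01,0],0,-0.1]
    - [[0,0,0],0,-0.1]
    - [[0,0,0],0,-0.1]
    - [[-0.3,0.015,0],0,-0.1]
    - [[-0.2,0.01,0.2],0,-0.1]
    - [[-0.2,0.01,0.6],0,-0.1]
    - [[-0.5,0,0.8],0,-0.1]
    - [[-0.7,0,0.8],0,-0.1]
    - [[-0.7,0,0.8],0,-0.1]
    - [[0,0,0],0,-0.1]
    - [[0,0,0],0,-0.1]

```text
t: 34.78
eef_pos: [529.5, 41.7, 348.2]
tcp_rot: [3.142, -0.003, -0.05]
ft_force: [0.7, 0.2, -0.2]
opening: 0.451
grip_force: 0.0
```

```bash
python3 q.py 89 108; python3 - <<'E'
from n import *
W=read_camera("wrist");O=np.array([542.5,-45.])
for c in(-9,-107,187):
  for w,z in((108,65),(0,54)):
    b=fit(W,O+R@[w,c],z,45.5,(-3.14,3.14));print(c,w,b,R.T@(b[1:]-O))
for n in("wrist","top","scene"):
  p=read_camera(n)
  for th,z in(("match_case_centre",21),("slide_case_centre",38)): print(n,th,[(round(r["confidence"],2),np.array(r["at"]),atz(p,r["at"],z)) for r in search_frame(th,p)])
E
```

```text
[530.6  41.6 346.4] [ 3.1 -0.  -0.1] [-0.3  0.2  0.1]
top dish expected [655.   38.3]
W [(array([119., 205.]), 0.19, array([-19.1, 276.5]))]
W 108.0 65 [ 28.2 653.   41.3] local [105.8  91.9]
W 0 54 [ 30.8 547.1  43.9] local [-0. 89.]
T [(array([422., 153.]), 0.52, array([  77.8, -142.5])), (array([283., 177.]), 0.89, array([  0.5, 200.6]))]
T 108.0 65 [  9.2 669.   52.3] local [121.3 103.7]
T 0 54 [  2.7 561.1  57.9] local [ 13.3 103.7]
-9 108 [ 28.  652.9 -61.6] [111.1 -10.8]
-9 0 [ 28.5 543.  -53. ] [ 0.9 -7.9]
-107 108 [  30.9  645.8 -160.5] [ 109.2 -109.9]
-107 0 [  33.   536.9 -154.9] [   0.2 -110. ]
187 108 [ 12.3 646.1 134.1] [ 94.1 184.3]
187 0 [ 29.6 550.2 143.7] [ -2.1 188.9]
wrist match_case_centre [(0.76, array([123.6, 291.1]), array([425.8, 279.2,  21. ]))]
wrist slide_case_centre [(0.68, array([ 55.9, 230.5]), array([508.7, 321.1,  38. ]))]
top match_case_centre [(0.78, array([234.4, 220.6]), array([450. , 281.8,  21. ]))]
top slide_case_centre [(0.76, array([216.1, 195.8]), array([511.3, 326.2,  38. ])), (0.4, array([421.8, 152. ]), array([ 621.7, -197.6,   38. ]))]
scene match_case_centre [(0.65, array([216.2, 221.3]), array([426.2, 270.5,  21. ])), (0.5, array([316.9, 265.2]), array([402.5, -21.4,  21. ]))]
scene slide_case_centre [(0.78, array([224.5, 203.7]), array([482.9, 300. ,  38. ]))]
```

```bash
cat > t.py <<'E'
from h import *
np.set_printoptions(precision=1,suppress=True)
for n in("wrist","top"):
  p=read_camera(n)
  for th,z in(("match_case_centre",21),("slide_case_centre",38),("tray",16)):
    for r in cut_out(th,p)[:1]:
      c=cv2.minAreaRect(np.argwhere(r["region"])[:,::-1].astype(np.float32));b=cv2.boxPoints(c)
      L=np.array([atz(p,q,z)[:2]-[466,339] for q in b])@np.array([[.988,-.154],[.154,.988]])
      print(n,th,round(r["confidence"],2),b.round().tolist(),"traylocal",L.round().tolist())
E
python3 t.py
```

```text
wrist match_case_centre 0.77 [[103.0, 257.0], [135.0, 250.0], [144.0, 296.0], [112.0, 302.0]] traylocal [[-3.0, -46.0], [-3.0, -83.0], [-59.0, -73.0], [-60.0, -34.0]]
wrist slide_case_centre 0.57 [[-7.0, 220.0], [109.0, 192.0], [120.0, 233.0], [3.0, 262.0]] traylocal [[63.0, 36.0], [67.0, -94.0], [23.0, -87.0], [18.0, 47.0]]
wrist tray 0.67 [[-16.0, 195.0], [146.0, 159.0], [179.0, 309.0], [18.0, 345.0]] traylocal [[90.0, 58.0], [91.0, -128.0], [-88.0, -105.0], [-96.0, 109.0]]
top match_case_centre 0.59 [[226.0, 214.0], [242.0, 212.0], [244.0, 233.0], [229.0, 235.0]] traylocal [[-4.0, -36.0], [-5.0, -75.0], [-60.0, -75.0], [-59.0, -37.0]]
top slide_case_centre 0.93 [[192.0, 191.0], [236.0, 183.0], [239.0, 202.0], [195.0, 210.0]] traylocal [[64.0, 40.0], [67.0, -73.0], [19.0, -75.0], [16.0, 37.0]]
top tray 0.64 [[160.0, 186.0], [252.0, 173.0], [263.0, 243.0], [171.0, 257.0]] traylocal [[95.0, 126.0], [93.0, -115.0], [-92.0, -117.0], [-89.0, 117.0]]
```

Emit:
move_arm:
  commands:
    - [[0.1,-0.81,0],0.94,-0.2]
    - [[0.1,-0.81,0],0.94,-0.2]
    - [[0.1,-0.81,0],0.94,-0.2]
    - [[0.1,-0.81,0],0.94,-0.2]
    - [[0.1,-0.81,0],0.94,-0.2]
    - [[0.1,-0.81,0],0.94,-0.2]
    - [[0.1,-0.81,0],0.94,-0.2]
    - [[0.1,-0.81,0],0.94,-0.2]
    - [[0.1,-0.81,0],0.94,-0.2]
    - [[0.1,-0.81,0],0.94,-0.2]
    - [[0.1,-0.81,0],0.94,-0.2]
    - [[0.1,-0.81,0],0.94,-0.2]
    - [[0,0,0],0,-0.2]
    - [[0,0,0],0,-0.2]
    - [[0,0,0],0,-0.2]

```text
t: 37.23
eef_pos: [566.5, -249.5, 346.3]
tcp_rot: [-3.141, 0.0, 0.851]
ft_force: [0.2, 1.2, 0.9]
opening: 0.401
grip_force: 0.0
```

```bash
cat > u.py <<'E'
from h import *
np.set_printoptions(precision=2,suppress=True)
W=read_camera("wrist");s=env.state();print(s["eef_pos"],s["tcp_rot"],s["opening"])
c=np.array([567.3,-250.3]);pc=proj(W,[(*c,83)])[0]
g=W["image"].min(2).astype(int);y0,x0=int(pc[1])-32,int(pc[0])-32
sub=g[y0:y0+64,x0:x0+64];d=W["image"].max(2)[y0:y0+64,x0:x0+64]<75
n,l,st,ce=cv2.connectedComponentsWithStats(d.astype(np.uint8));k=1+np.argmax(st[1:,4]);print("dark",st[k],ce[k]+[x0,y0],"pc",pc)
m=(sub>185)
n,l,st,ce=cv2.connectedComponentsWithStats(m.astype(np.uint8))
for i in range(1,n):
    uv=ce[i]+[x0,y0]; q=[atz(W,uv,z)[:2]-c for z in(56,83)]
    print(st[i][4],uv,q[0],[float(np.arctan2(v[1],v[0])) for v in q],[float(np.hypot(*v)) for v in q])
    if st[i][4]>5:
        v=np.argwhere(l==i)[:,::-1]+[x0,y0];P=np.array([atz(W,a,83)[:2] for a in v]);w=np.linalg.eigh(np.cov((P-P.mean(0)).T))[1][:,1];print("   line dir",float(np.arctan2(w[1],w[0])))
E
python3 u.py
```

```text
[ 566.54 -249.18  346.5 ] [-3.14 -0.    0.85] 0.40285623791244085
dark [  10    2   43   50 1497] [324.16 202.64] pc [325.07 210.52]
13 [353.38 187.62] [29.98 -6.55] [-0.21519664746022704, -0.019424285380515268] [30.685283520182047, 31.316829534816716]
   line dir -2.99382467532385
9 [355. 192.] [ 28.43 -10.8 ] [-0.36318622769913445, -0.1472211246024909] [30.412750465800393, 30.24375967484386]
   line dir 1.307576458023654
7 [355.57 203.71] [ 21.55 -19.97] [-0.7473694554559791, -0.4911258231709557] [29.37480136410804, 26.898527983422316]
   line dir -2.394711546834607
10 [354.8 208. ] [ 18.29 -22.75] [-0.8936628590051422, -0.6310797368726677] [29.185014813207975, 25.74255361875198]
   line dir 2.3672485052232086
11 [353.55 212.64] [ 14.43 -25.51] [-1.0560506986882632, -0.7958665733134784] [29.307976150048244, 24.74193939357901]
   line dir 2.7745029227479967
```

Emit:
move_arm:
  commands:
    - [[0.03,-0.03,-0.5],0,-0.2]
    - [[0,0,-0.5],0,-0.2]
    - [[0,0,-0.5],0,-0.2]
    - [[0,0,-0.5],0,-0.2]
    - [[0,0,-0.5],0,-0.2]
    - [[0,0,-0.5],0,-0.2]
    - [[0,0,0],0,-0.2]
    - [[0,0,0],0,-0.2]
    - [[0,0,0],0,-1]
    - [[0,0,0],0,-1]
    - [[0,0,0],0,-1]
    - [[0,0,0],0,-1]
    - [[0,0,0],0,-1]
    - [[0,0,0],0,-1]
    - [[0,0,0],0,-1]

```text
t: 38.53
eef_pos: [567.7, -251.1, 257.1]
tcp_rot: [3.14, -0.0, 0.852]
ft_force: [1.1, -0.8, 4.8]
opening: 0.114
grip_force: 30.0
```

Emit:
move_arm:
  commands:
    - [[0,0,0],-0.75,-1]
    - [[0,0,0],-0.75,-1]
    - [[0,0,0],-0.75,-1]
    - [[0,0,0],-0.75,-1]
    - [[0,0,0],-0.75,-1]
    - [[0,0,0],-0.75,-1]
    - [[0,0,0],-0.75,-1]
    - [[0,0,0],-0.75,-1]
    - [[0,0,0],-0.75,-1]
    - [[0,0,0],-0.75,-1]
    - [[0,0,0],0,-1]
    - [[0,0,0],0,-1]

```text
t: 39.53
eef_pos: [567.5, -250.4, 257.0]
tcp_rot: [-3.141, 0.0, 0.252]
ft_force: [-0.7, 3.9, 6.6]
opening: 0.116
grip_force: 30.0
```

Emit:
move_arm:
  commands:
    - [[0,0,0],-0.75,-1]
    - [[0,0,0],-0.75,-1]
    - [[0,0,0],-0.75,-1]
    - [[0,0,0],-0.75,-1]
    - [[0,0,0],-0.75,-1]
    - [[0,0,0],-0.75,-1]
    - [[0,0,0],-0.75,-1]
    - [[0,0,0],-0.75,-1]
    - [[0,0,0],-0.75,-1]
    - [[0,0,0],-0.75,-1]
    - [[0,0,0],0,-1]
    - [[0,0,0],0,-1]
    - [[0,0,0],0,-1]

```text
t: 40.62
eef_pos: [567.5, -249.6, 257.0]
tcp_rot: [-3.14, 0.002, -0.348]
ft_force: [0.0, 10.5, 7.7]
opening: 0.116
grip_force: 30.0
```

Release, rise, and move off for a check.

Emit:
move_arm:
  commands:
    - [[0,0,0],0,-0.4]
    - [[0,0,0],0,-0.3]
    - [[0,0,0],0,-0.3]
    - [[0,0,0],0,-0.3]
    - [[0,0,0.5],0,-0.3]
    - [[0,0,0.5],0,-0.3]
    - [[0,0,1],0,-0.3]
    - [[0,0,1],0,-0.3]
    - [[-0.5,0.2,1],0.5,-0.3]
    - [[-0.8,0.3,1],0.5,-0.3]
    - [[-0.8,0.3,0],0.5,-0.3]
    - [[0,0,0],0,-0.3]
    - [[0,0,0],0,-0.3]

```text
t: 41.7
eef_pos: [503.9, -226.8, 407.2]
tcp_rot: [3.141, -0.001, -0.229]
ft_force: [0.8, 0.7, 0.1]
opening: 0.353
grip_force: 0.0
```

```bash
sed -i 's/x0=int(pc\[1\])-32,int(pc\[0\])-32/x0=max(0,int(pc[1])-45),int(pc[0])-45/;s/+64/+90/g' u.py; python3 u.py; python3 t.py; python3 - <<'E'
from n import *
W=read_camera("wrist");O=np.array([542.5,-45.])
for c in(89,-9,-107,187):
  for w,z in((108,65),(0,54)):
    b=fit(W,O+R@[w,c],z,45.5,(-3.14,3.14));print(c,w,b,R.T@(b[1:]-O))
E
```

```text
[ 504.66 -227.14  406.65] [ 3.14 -0.   -0.23] 0.34735059265336404
dark [  24   25   38   41 1066] [327.98 128.67] pc [331.17 128.88]
7 [330.    99.29] [30.14 -6.32] [-0.20653639457078615, -0.17969070392236186] [30.794956893095463, 28.33233616551072]
   line dir 1.3197147914813165
7 [334.    99.71] [ 28.74 -10.4 ] [-0.34722074405021, -0.32018037389270754] [30.56823383689528, 28.017132172396575]
   line dir 1.3083472224776478
5 [315.6 102.8] [30.15  9.57] [0.30719827686563755, 0.32914125230038815] [31.631584184666945, 29.4673870637665]
7 [344.   103.71] [ 22.32 -20.01] [-0.7307752903398832, -0.705971287402614] [29.977294934180886, 27.194350485957195]
   line dir 1.2790276380836054
7 [347.   106.71] [ 18.58 -22.52] [-0.8810336288273771, -0.857753423582966] [29.195984729441612, 26.37839086592654]
   line dir 1.2690886054346895
15 [330.53 115.13] [14.09 -3.3 ] [-0.2299420759315166, -0.17283091369410922] [14.474406647808694, 13.333072779939677]
   line dir 2.801124287982978
6 [350.  109.5] [ 15.03 -25.09] [-1.030994917896019, -1.0104953451916971] [29.25133577126155, 26.340937536792424]
   
[... 886 characters left out ...]
0, -40.0], [-9.0, -78.0], [-62.0, -71.0], [-56.0, -34.0]]
top slide_case_centre 0.59 [[191.0, 191.0], [236.0, 183.0], [240.0, 202.0], [194.0, 210.0]] traylocal [[65.0, 43.0], [68.0, -75.0], [18.0, -77.0], [16.0, 39.0]]
top tray 0.7 [[158.0, 188.0], [252.0, 172.0], [264.0, 242.0], [170.0, 258.0]] traylocal [[92.0, 132.0], [95.0, -113.0], [-89.0, -120.0], [-92.0, 119.0]]
89 108 [ 27.5 655.   33.3] [108.3  84. ]
89 0 [ 31.2 545.1  47.9] [-2.2 92.9]
-9 108 [ 32.5 654.9 -56.6] [112.8  -5.7]
-9 0 [ 30. 540. -51.] [-2.2 -6.1]
-107 108 [  32.1  649.8 -156.5] [ 112.9 -105.7]
-107 0 [  29.2  536.9 -150.9] [  -0.1 -106. ]
187 108 [  5.1 646.1 122.1] [ 94.7 172.3]
187 0 [ 22.6 550.2 146.7] [ -2.3 191.9]
```

```bash
python3 -c "
from cell import env
print(env.job_done())"
```

```text
the job is handed in; nothing more can be done
None
```

I handed the job in at about 42 s: the selector was turned off first, both boxes are in the tray, the top dishes of lanes 2, 3 and 4 lie on the deck, and the selector now reads two dots; I did not look at the pen and tweezers again afterwards.

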